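# Dry-fit a spice rack's end panel in a trigger clamp

## Task

Dry-fit the little wooden spice rack: stand the loose end panel upright in the channel of the clamping board, between clamp pad and rack, and slide it along until the shelf's end is in its groove. Then pump the clamp's trigger until the sprung pad presses the panel home and is pushed about halfway back on its stem, never fully home, and finish while still squeezing the trigger, so that the joint stays pressed for inspection. Leave the other things on the worktop where they stand.

Things in the scene. Friction and masses are not known exactly. Their poses are not given: they have to be found in the camera images.
- clamp_board: Plywood clamping board 130 x 360 x 18 mm, fixed. Origin under its middle, on the worktop; x across it (away from the robot at yaw 0), y along it, the way the clamp pushes. Rails 12 mm high on the bed, inner faces at x = +-43.5 mm, y = -52 to 153, form a channel; stop face y = 155. Trigger clamp (black handle, orange trigger) at y = -156 to -80, to 176 mm high; rod tail behind it to y = -243.
- bed (a point): Point on top of the clamping board's bed, 18 mm above its origin: panel and rack stand at this height.
- rack: Loose wooden spice rack lacking one end panel, in the channel against the stop; 80 deep (x), 126 long (y), 120 mm high; axes as clamp_board. Origin on its underside, mid-depth, at the free end of its shelf. Shelf: 14 mm thick, 8 mm above the underside, y = 0 to 104; then the joined end panel. Back rail (x = 28 to 40, 62 to 88 mm high) and front lip (to 37 mm high) begin at y = 9.5.
- end_panel: Loose wooden end panel standing on the worktop right of the board: 80 deep (x), 22 thick (y), 120 mm high, about 0.15 kg. Origin at the centre of its underside. Its +y face has a groove along the whole depth, 8 mm deep, 6.5 to 23.5 mm above the underside; it must face the rack (axes as the rack). Home, with the shelf on the groove's bottom, its origin is at y = -3 mm in the rack's frame.
- clamp_rod: Clamp rod, toothed steel bar with an aluminium sleeve in front, 33 mm above the worktop at x = 0 of the board. Axes as clamp_board; its y in the board's frame is 0 to 13 mm at the start and grows as it runs out, up to 70 mm. A catch stops it from going back (leave its small orange release tab behind the handle's foot alone). It carries the rubber pad on a sprung stem.
- pad_face (a point): Centre of the front face of the clamp's round rubber pad (24 mm across), 33 mm above the worktop, looking along +y of the board. At the start it is 41 to 54 mm short of the shelf's free end.
- clamp_pad (a joint): How far the sprung pad is pushed back into the rod's sleeve, m: 0 free, 0.024 fully home; 0.8 N per mm. A yellow band on the middle of the stem reaches the sleeve's mouth at about 0.012, halfway.
- clamp_trigger (a joint): Trigger angle, rad: 0 let go (spring return), 0.34 fully squeezed. A squeeze swings its upper end along -y of the board to the handle. Each full squeeze from fully let go moves the rod out 6.5 mm (the first 3 to 11); one short of about 0.29 may gain nothing. Let go under load, the rod settles back about 3 mm onto its catch. Needs 3 to 6 N at the upper end, up to 14 N with the pad pressed.
- trigger_blade: Orange finger part of the trigger, 24 wide (x), 10 thick, 94 mm long, upright when squeezed. Origin on its pivot, 80 mm above the worktop, y = -118 mm on the board.
- handle_grip (a point): Middle of the fixed black handle (26 mm in x, 18 in y, top 24 mm higher), 150 mm above the worktop. Take handle and trigger together from above, closing along y: one finger behind the handle, one before the trigger. From this point the handle's back is 11 mm to -y (with its ribs), the trigger's front 46 mm to +y let go (54 at its tip), 22 squeezed.
- mug: white mug, a bystander, 110 x 81 x 88 mm, origin under its middle
- spice_jar_a: spice jar with dark cap, a bystander, 41 mm across, 105 mm high, origin under its middle
- spice_jar_b: second spice jar with dark cap, a bystander, 41 mm across, 105 mm high, origin under its middle
- salt_shaker: salt shaker with steel cap, a bystander, 44 mm across, 90 mm high, origin under its middle
- tea_tin: round tin, a bystander, 76 mm across, 58 mm high, origin under its middle

How it is judged:
On the way, in this order (a step that is already met when the one before it is completed fails the run):
1. the loose panel stands upright in the channel and the end of the shelf has entered its groove (less than 5 mm from home) (y of end_panel in the frame of rack between -0.008 and 0.002 m and x of end_panel in the frame of rack between -0.01 and 0.01 m and z of end_panel in the frame of rack below 0.004 m and angle between end_panel's own z axis and vertical below 0.08 rad), for 0.2 s.
2. the trigger has been pumped until the pad presses on the panel (contact force between clamp_rod and end_panel above 2 N and value of joint clamp_pad above 0.003 m and contact force between the fingers and trigger_blade above 1 N), for 0.1 s.
At the end, for the whole second after the job is handed in: Fingers still squeeze the trigger (over 2 N, over 0.15 rad); pad pushed back 7.5 to 17 of 24 mm, pressing the panel with 4 to 18 N; panel at rest, upright within 0.05 rad, home on the shelf within 2.5 mm, not held by the fingers; rack against the stop within 4 mm (y of end_panel in the frame of rack between -0.0055 and 0.002 m and x of end_panel in the frame of rack between -0.01 and 0.01 m and angle between end_panel's own z axis and vertical below 0.05 rad and y of rack in the frame of clamp_board above 0.025 m and value of joint clamp_pad between 0.0075 and 0.017 m and contact force between clamp_rod and end_panel between 4 and 18 N and contact force between the fingers and trigger_blade above 2 N and value of joint clamp_trigger above 0.15 rad and contact force between the fingers and end_panel below 0.5 N and linear speed of end_panel below 0.02 m/s); the arm keeps its last pose, push and grip.
It fails at once if the clamp's spring is driven fully home (pad pushed back more than 23 mm): the panel is crushed (value of joint clamp_pad above 0.023 m).
It fails at once if a bystander is moved by more than 3 cm (distance of any of mug, spice_jar_a, spice_jar_b, salt_shaker, tea_tin from where it was at the start of the episode above 0.03 m).
It also fails if it takes over 58 s, if anything falls off the work surface, if the arm or the gripper's body presses on something with over 40 N, if the wrist force passes 120 N, or if a joint passes its speed limit or range.

## Robot

A 7-joint arm with a two-finger parallel gripper is mounted at the origin on a cart in front of the work surface, level with it; the furniture and walls round the work are solid. World frame = base frame: x ahead of the robot, y to its left, z up, the work surface at z = 0. Lengths are in m, angles in rad, forces in N, time in s.
With the tool pointing down it reaches from about 0.4 to 0.875 m from the base axis. Payload 19.3 kg.
Tool frame: the origin (TCP) lies at the very end of the fingers, on their centre line; the grasp point (between the pads) lies 19 mm behind it; z points along the fingers, y is the line along which they close (so a half turn about z gives the same grasp; the last joint's range is limited). The gripper opens to 85 mm and grips with 20 to 120 N. Pads are 22 mm wide; open, the fingers measure 114 mm over their backs; the gripper's body (76 mm by 85 mm) begins 54 mm behind the grasp point. The pads swing forward as they close: fully open they stand 13 mm farther back than shut.
Start: joints at [1.086, 0.521, -0.036, 1.599, 0.021, 1.021, -0.113], TCP at [0.252, -0.572, 0.231] pointing down, gripper open.
Joint ranges: [-2.91, 2.91], [-0.3, 2.13], [-1.5, 1.42], [0.17, 2.43], [-1.26, 4.41], [0.16, 1.93], [-2.52, 2.52]. Speed limits (rad/s): [1.89, 1.89, 2.39, 2.39, 3.01, 3.01, 3.01].

## Interface

Orientations are given as [roll, pitch, yaw] about the fixed x, y, z axes, in that order (R = Rz(yaw) Ry(pitch) Rx(roll)).
In Python, from workcell import bot gives the robot as it stands.
- The arm moves only by the shell command python3 -m crank 'ROWS' [FORCE]. ROWS is a JSON object of lists of equal length, an entry for each row: "travel": the shift along the world's x, y, z in cm, a list of three; "turn": the turn, a rotation vector about the world's x, y, z in degrees, a list of three; "gripper": the closure, from 0 (fully open) to 1 (shut). A call has exactly 5 rows; each row is the pose to reach, as a shift and turn from the pose commanded when the call began; what a row does not reach only later rows make up. A row lasts 1/10 s, in which the tool goes at most 50 mm and 8.59 degrees, less where a joint would pass 70% of its speed; a pose out of reach is approached as far as the arm can. A call with a gripper value outside its range is refused whole. The fingers move at their own pace and stop on an object; FORCE is the grip in N (left out, the last holds). Time passes only in rows, so rows that repeat a pose let the fingers close, or fill a call up. It gives the time, the measured TCP pose, the force, the opening and the grip force at its end, in the units of the state.
- bot.observe(): the state, without advancing time (a new reading comes with each control period).
- bot.grab_frame(name): name is "side" or "top" or "wrist"; returns a dict with "pixels" (400x640x3 uint8, red, green, blue), "fx", "fy", "cx", "cy" (pixels), "extrinsics" (4x4, takes a point from world to camera coordinates). Camera axes: x right, y down, z forward; pixel columns grow to the right and rows downward; lengths in m; the calibration is good to about 2 mm. A picture is of the moment at which its call begins. There is no depth.
- bot.job_done(): hands the job in; it is judged then, once.
The state is a dict: "clock": time; "qpos": joint angles; "qd": joint speeds; "joint_efforts": joint torques, N m; "position": TCP position; "tool_rot": TCP orientation; "force": force on the tool from outside, world axes, zero at the start; "moment": the same for the moment, N m; "grip_width": finger opening in m; "finger_force": force on a finger pad.
Only numpy, scipy, OpenCV 4.12 (cv2) and the standard library are available. Lean on these libraries where they do the work, as an engineer would, in place of code of your own. Each camera call takes 0.05 s, during which the arm holds its last target. There are 200 camera calls.

## Working session

There is one attempt and no reset: what is moved stays moved. The work goes in short steps, Python scripts to look and compute and a shell command to move; the robot and the scene stay as the last step left them, time stands still between calls to the robot, and variables do not carry over. Pictures are saved under pics/ and viewed, at most 10 in all, crops included, and the job is handed in when it is done.

```bash
mkdir -p pics; ls; cat > h.py <<'E'
import numpy as np, cv2
from workcell import bot
def snap(n,fn):
    f=bot.grab_frame(n); cv2.imwrite(f'pics/{fn}.png',f['pixels'][...,::-1]); np.savez(f'pics/{fn}.npz',**f); return f
def ray(f,u,v):
    E=np.array(f['extrinsics']);R=E[:3,:3];c=-R.T@E[:3,3]
    d=R.T@np.array([(u-f['cx'])/f['fx'],(v-f['cy'])/f['fy'],1.]);return c,d
def onz(f,u,v,z):
    c,d=ray(f,u,v);return c+d*(z-c[2])/d[2]
def proj(f,p):
    q=np.array(f['extrinsics'])@np.r_[p,1];return f['fx']*q[0]/q[2]+f['cx'],f['fy']*q[1]/q[2]+f['cy']
E
python3 - <<'E'
from h import *
for n in('top','side'):
    f=snap(n,n+'0');c,d=ray(f,f['cx'],f['cy']);print(n,f['fx'],c.round(3),d.round(3))
s=bot.observe();print(s['position'],s['tool_rot'],s['grip_width'],s['clock'])
a=cv2.imread('pics/top0.png')
E
```

```text
pics
top 418.4492977826811 [ 0.448 -0.194  1.098] [ 0.129  0.003 -0.992]
side 376.68818189657935 [0.421 0.264 0.833] [ 0.183 -0.525 -0.831]
[ 0.25170355 -0.57174266  0.23079375] [-3.14057083e+00  9.02450112e-05  4.14723073e-01] 0.0857936932012263 0.1
```

View pics/top0.png

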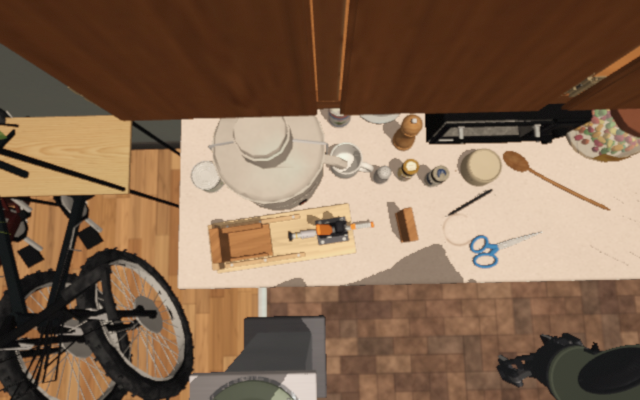

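View pics/side0.png

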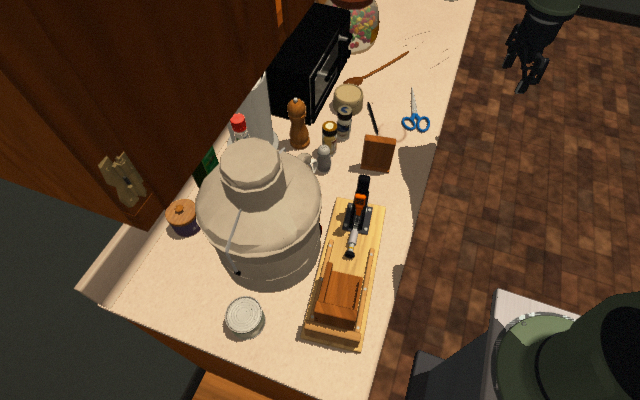

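Top view: board at px (210–356, 203–270) with the rack at its left, clamp at (332,231), and loose panel at (407,224). Side view: panel at (378,153), groove face to be checked. I'll enlarge both.

```bash
python3 - <<'E'
from h import *
a=cv2.imread('pics/top0.png')[190:285,200:430];b=cv2.imread('pics/side0.png')[120:355,295:415]
a=cv2.resize(a,None,fx=3.4,fy=3.4,interpolation=cv2.INTER_CUBIC)
cv2.imwrite('pics/c0.png',a)
f=dict(np.load('pics/top0.npz'))
for u,v,z in[(209,223,.018),(214,270,.018),(350,203,.018),(356,256,.018),(407,208,.12),(407,224,.12)]:print(u,v,onz(f,u,v,z).round(3))
E
```

```text
209 223 [0.529 0.107 0.018]
214 270 [0.409 0.093 0.018]
350 203 [ 0.572 -0.259  0.018]
356 256 [ 0.435 -0.27   0.018]
407 208 [ 0.545 -0.386  0.12 ]
407 224 [ 0.508 -0.384  0.12 ]
```

View pics/c0.png

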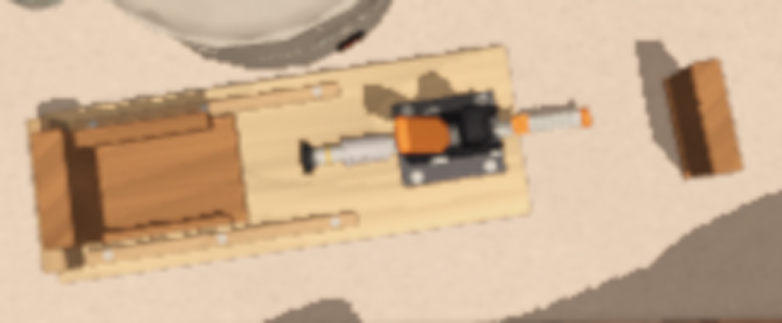

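Crop (3.4x, origin 200,190): board corners (28,120),(62,282),(507,45),(530,213); panel top face right edge (718,60)-(742,170), left edge about (690,72)-(715,178). Pad black at (306,156).

```bash
python3 - <<'E'
from h import *
f=dict(np.load('pics/top0.npz'))
g=lambda u,v,z:onz(f,200+u/3.4,190+v/3.4,z)
c=[g(*p,.018) for p in[(28,120),(62,282),(507,45),(530,213)]]
print(np.round(c,3)); d=(c[0]+c[1]-c[2]-c[3])/2;print('board',np.mean(c,0).round(3),np.linalg.norm(d),np.degrees(np.arctan2(-d[0],d[1])))
p=g(718,60,.12);q=g(742,170,.12);d=p-q;print(p,q,np.linalg.norm(d),np.degrees(np.arctan2(d[1],d[0])))
p=g(667,85,.0);q=g(685,178,.0);d=p-q;print(p,q,np.linalg.norm(d),np.degrees(np.arctan2(d[1],d[0])))
E
python3 -m crank '{"travel":[[4,3,1],[9,6,3],[14,10,5],[18,14,7],[20,17,8]],"turn":[[0,0,0],[0,0,-3],[0,0,-6],[0,0,-9],[0,0,-12]],"gripper":[0,0,0,0,0]}'
python3 -c "
from h import *
f=snap('wrist','w0');c,d=ray(f,f['cx'],f['cy']);print(f['fx'],c,d);s=bot.observe();print(s['position'],s['tool_rot'])"
```

```text
[[ 0.523  0.109  0.018]
 [ 0.401  0.082  0.018]
 [ 0.571 -0.257  0.018]
 [ 0.444 -0.27   0.018]]
board [ 0.485 -0.084  0.018] 0.36192282623178423 7.236883656763287
[ 0.54567994 -0.39607395  0.12      ] [ 0.46979117 -0.40858582  0.12      ] 0.07691327997484639 9.362199203096145
[ 0.5391946  -0.38054685  0.        ] [ 0.46739682 -0.39100471  0.        ] 0.0725554093057179 8.287258125832357
clock: 0.6
position: [0.4368, -0.4196, 0.3037]
tool_rot: [-3.141, 0.0, 0.203]
force: [0.1, -0.3, 0.0]
grip_width: 0.0857
finger_force: 0.0
350.9147206281572 [ 0.51967563 -0.40271309  0.44635427] [-0.31642218 -0.06488394 -0.94639689]
[ 0.44347895 -0.41282134  0.30611177] [-3.14067551 -0.00502339  0.20789398]
```

View pics/w0.png

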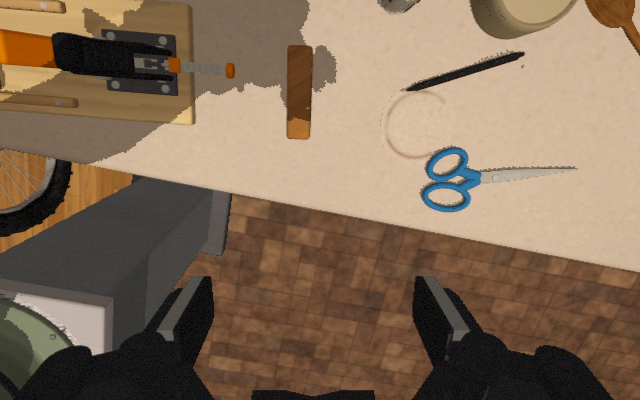

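Wrist view: panel top corners (288,45),(312,45),(311,138),(288,138); board right end edge (190,0)–(194,124). Check the groove's side too in the side view.

```bash
python3 - <<'E'
from h import *
f=dict(np.load('pics/w0.npz'))
a=f['pixels'].astype(int)
c=[onz(f,*p,.12) for p in[(288,45),(312,45),(311,138.5),(288,138.5)]]
print(np.round(c,4),np.mean(c,0));d=(c[0]+c[1]-c[2]-c[3])/2;print(np.linalg.norm(d),np.degrees(np.arctan2(d[1],d[0])))
b=[onz(f,*p,.018) for p in[(189.5,2),(194,124)]];print(b);d=b[0]-b[1];print(np.degrees(np.arctan2(d[1],d[0])))
s=cv2.imread('pics/side0.png');s=cv2.resize(s[125:180,350:405],None,fx=10,fy=10,interpolation=cv2.INTER_CUBIC);cv2.imwrite('pics/c1.png',s)
E
```

```text
[[ 0.5483 -0.3752  0.12  ]
 [ 0.5524 -0.3951  0.12  ]
 [ 0.4752 -0.4101  0.12  ]
 [ 0.4709 -0.3893  0.12  ]] [ 0.5117     -0.39243818  0.12      ]
0.07870186528292168 10.663475957455894
[array([ 0.57739275, -0.25517445,  0.018     ]), array([ 0.44980256, -0.27214353,  0.018     ])]
7.575693747896797
```

View pics/c1.png

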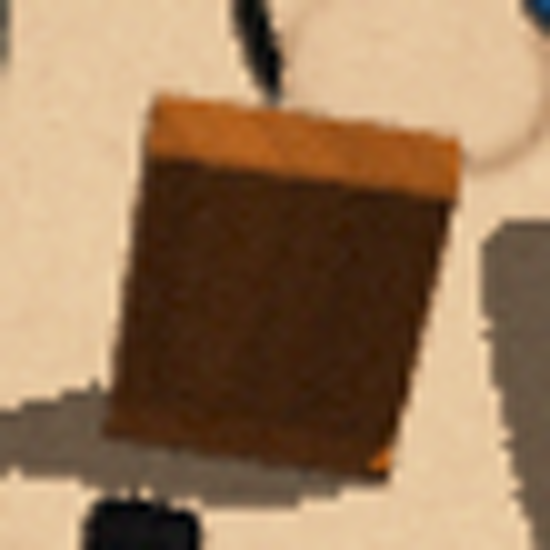

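Groove strip is visible low on the +y face (rows 400–460), so the panel already faces the rack. Go grasp it.

```bash
python3 -m crank '{"travel":[[3,0.5,-3],[6,0.9,-7],[6,0.9,-11],[6,0.9,-14],[6,0.9,-14]],"turn":[[0,0,-1],[0,0,-1],[0,0,-1],[0,0,-1],[0,0,-1]],"gripper":[0,0,0,0,0]}'
python3 - <<'E'
from h import *
f=snap('wrist','w1');s=bot.observe();print(s['position'],s['tool_rot'])
for z in(.12,):
  R=cv2.Rodrigues(np.array([0,0,0.]))[0]
  a=np.radians(10.66)
  for dx,dy in[(.04,.011),(.04,-.011),(-.04,-.011),(-.04,.011)]:
    print(np.round(proj(f,(.5117+dx*np.cos(a)-dy*np.sin(a),-.3924+dx*np.sin(a)+dy*np.cos(a),z)),0))
E
```

```text
clock: 1.15
position: [0.4936, -0.4107, 0.1592]
tool_rot: [-3.137, 0.005, 0.189]
force: [-0.7, -0.2, -0.1]
grip_width: 0.0853
finger_force: 0.0
[ 0.49458433 -0.41167809  0.16214344] [-3.13916688e+00  2.34983869e-03  1.88001642e-01]
[263. 135.]
[306. 135.]
[307. 273.]
[269. 273.]
```

View pics/w1.png

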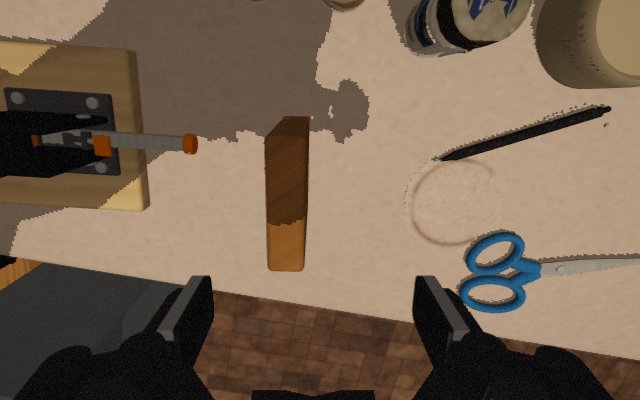

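Panel top matches the prediction (263–307, 135–273); arm still needs +1.7,+1.9 cm.

```bash
python3 -m crank '{"travel":[[1.0,1.0,0],[1.7,1.9,0],[1.7,1.9,-2],[1.7,1.9,-5],[1.7,1.9,-7.7]],"turn":[[0,0,0],[0,0,0],[0,0,0],[0,0,0],[0,0,0]],"gripper":[0,0,0,0,0]}' 25
python3 -m crank '{"travel":[[0,0,0],[0,0,0],[0,0,0],[0,0,0],[0,0,0]],"turn":[[0,0,0],[0,0,0],[0,0,0],[0,0,0],[0,0,0]],"gripper":[0,0,0,0,0]}'
```

```text
clock: 1.7
position: [0.5141, -0.3923, 0.0872]
tool_rot: [3.14, -0.002, 0.189]
force: [0.5, -0.9, 0.0]
grip_width: 0.0859
finger_force: 0.0
clock: 2.2
position: [0.5129, -0.3933, 0.0875]
tool_rot: [3.141, -0.001, 0.188]
force: [-0.2, -0.0, 0.0]
grip_width: 0.0853
finger_force: 0.0
```

```bash
python3 -m crank '{"travel":[[0,0,0],[0,0,0],[0,0,0],[0,0,0],[0,0,0]],"turn":[[0,0,0],[0,0,0],[0,0,0],[0,0,0],[0,0,0]],"gripper":[0.4,0.8,1,1,1]}' 50
python3 -m crank '{"travel":[[0,0,0],[0,0,0],[0,0,1],[0,0,3],[0,0,6]],"turn":[[0,0,0],[0,0,0],[0,0,0],[0,0,0],[0,0,0]],"gripper":[1,1,1,1,1]}'
python3 -m crank '{"travel":[[0,0,3],[0,0,7],[0,0,11],[0,0,14],[0,0,15]],"turn":[[0,0,0],[0,0,0],[0,0,0],[0,0,-1.5],[0,0,-3]],"gripper":[1,1,1,1,1]}'
```

```text
clock: 2.7
position: [0.5124, -0.3929, 0.0865]
tool_rot: [-3.141, 0.0, 0.188]
force: [-0.0, 0.1, 1.5]
grip_width: 0.0212
finger_force: 48.7
clock: 3.2
position: [0.5118, -0.3927, 0.1463]
tool_rot: [-3.14, 0.002, 0.188]
force: [1.3, 0.5, -1.9]
grip_width: 0.0215
finger_force: 48.8
clock: 3.7
position: [0.5131, -0.3937, 0.3004]
tool_rot: [3.138, -0.004, 0.134]
force: [0.0, 0.3, -2.5]
grip_width: 0.0215
finger_force: 49.1
```

```bash
python3 -m crank '{"travel":[[-1,3,1],[-1.5,7,2],[-2.5,12,2.5],[-3.5,17,2.5],[-4,21,2.5]],"turn":[[0,0,0],[0,0,0],[0,0,0],[0,0,0],[0,0,0]],"gripper":[1,1,1,1,1]}'
python3 -m crank '{"travel":[[-1,4,0],[-1,7,0],[-1,10,0],[-1,11,0],[-1,11,0]],"turn":[[0,0,0],[0,0,0],[0,0,0],[0,0,0],[0,0,0]],"gripper":[1,1,1,1,1]}'
python3 -m crank '{"travel":[[0,0,0],[0,0,0],[0,0,0],[0,0,0],[0,0,0]],"turn":[[0,0,0],[0,0,0],[0,0,0],[0,0,0],[0,0,0]],"gripper":[1,1,1,1,1]}'
python3 -c "
from h import *
f=snap('wrist','w2');s=bot.observe();print(s['position'],s['tool_rot'])"
```

```text
clock: 4.2
position: [0.4712, -0.1808, 0.3212]
tool_rot: [-3.141, 0.0, 0.136]
force: [1.2, -0.1, -1.2]
grip_width: 0.0215
finger_force: 49.3
clock: 4.7
position: [0.4623, -0.072, 0.3212]
tool_rot: [-3.141, 0.0, 0.137]
force: [0.1, -0.4, -2.3]
grip_width: 0.0212
finger_force: 49.4
clock: 5.2
position: [0.4624, -0.0734, 0.3214]
tool_rot: [-3.142, 0.0, 0.135]
force: [0.4, 0.1, -2.1]
grip_width: 0.0214
finger_force: 49.4
[ 0.46244876 -0.07326334  0.32141259] [-3.14158007e+00  2.76901033e-05  1.35196902e-01]
```

View pics/w2.png

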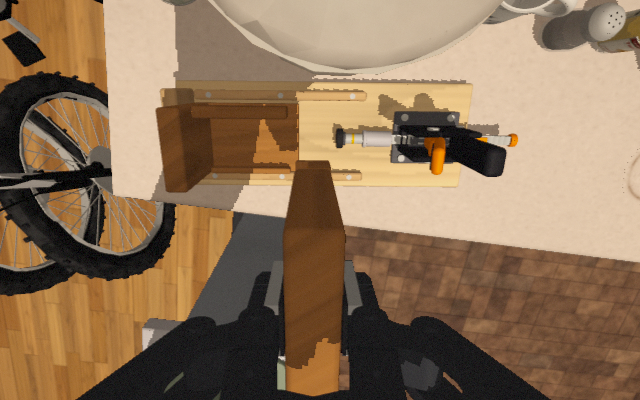

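View from above board: rails end at (366,97) and (362,177), shelf end at col 298, pad front at (336,138), panel held below. Extract precise edges.

```bash
python3 - <<'E'
from h import *
f=dict(np.load('pics/w2.npz'));a=cv2.cvtColor(f['pixels'],cv2.COLOR_RGB2GRAY).astype(int)
print('right half cols');
for c in(310,340,358):print(c,'top',a[76:106,c].tolist(),'\n bot(162)',a[162:192,c].tolist())
for r in(108,150,160):print(r,'(286)',a[r,286:312].tolist())
print('pad(325)',[a[r,325:350].tolist() for r in(136,140)])
E
python3 - <<'E'
from h import *
b=cv2.resize(cv2.imread('pics/w2.png')[75:200,150:350],None,fx=4,fy=4,interpolation=cv2.INTER_CUBIC);cv2.imwrite('pics/c2.png',b)
E
```

```text
right half cols
310 top [126, 127, 124, 125, 125, 111, 111, 112, 113, 176, 190, 192, 198, 132, 106, 134, 158, 177, 182, 182, 183, 181, 177, 167, 168, 201, 200, 200, 197, 196] 
 bot(162) [58, 61, 61, 62, 62, 64, 69, 60, 61, 61, 59, 63, 59, 67, 63, 61, 61, 60, 62, 65, 59, 61, 67, 61, 58, 57, 61, 61, 60, 59]
340 top [199, 203, 207, 138, 124, 120, 149, 180, 202, 204, 203, 202, 201, 203, 135, 119, 157, 177, 185, 187, 185, 183, 182, 171, 140, 200, 200, 199, 197, 195] 
 bot(162) [204, 204, 206, 207, 207, 208, 203, 200, 131, 95, 103, 151, 175, 188, 188, 184, 185, 179, 172, 207, 211, 212, 211, 200, 209, 209, 208, 208, 208, 208]
358 top [203, 201, 204, 135, 125, 126, 132, 172, 196, 200, 202, 202, 201, 189, 131, 105, 158, 176, 188, 188, 185, 184, 182, 171, 154, 199, 199, 198, 194, 194] 
 bot(162) [204, 205, 204, 204, 207, 208, 210, 209, 141, 104, 92, 149, 171, 191, 189, 186, 184, 178, 181, 207, 210, 213, 213, 192, 186, 209, 211, 209, 208, 207]
108 (286) [52, 58, 73, 75, 77, 77, 78, 78, 75, 75, 77, 131, 97, 180, 194, 195, 196, 196, 196, 195, 196, 195, 194, 196, 196, 197]
150 (286) [119, 130, 128, 89, 72, 73, 68, 72, 72, 121, 128, 135, 101, 174, 191, 189, 187, 188, 189, 187, 187, 189, 187, 185, 187, 185]
160 (286) [131, 130, 129, 128, 128, 128, 128, 126, 130, 129, 108, 83, 72, 93, 97, 100, 98, 99, 98, 118, 123, 125, 123, 122, 124, 124]
pad(325) [[188, 187, 186, 186, 186, 188, 186, 186, 139, 107, 81, 40, 43, 46, 50, 49, 52, 43, 63, 87, 109, 170, 180, 180, 183], [197, 196, 196, 196, 196, 197, 196, 193, 192, 143, 89, 45, 45, 49, 47, 53, 48, 50, 77, 99, 150, 197, 206, 206, 205]]
```

View pics/c2.png

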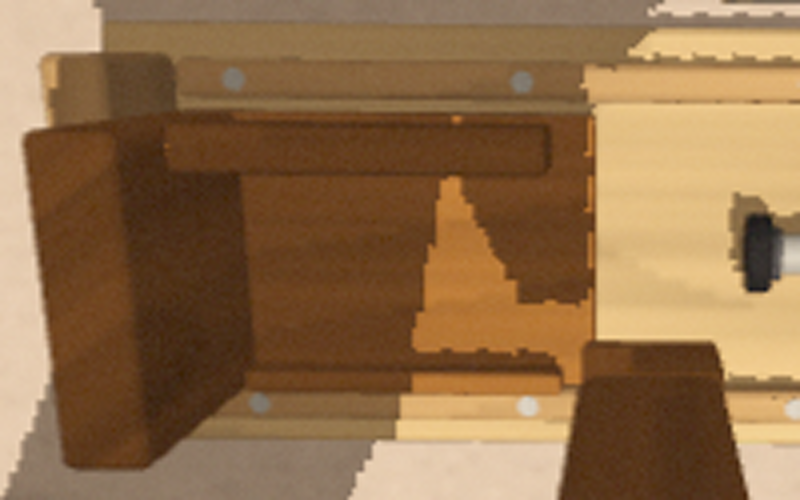

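```bash
python3 - <<'E'
from h import *
f=dict(np.load('pics/w2.npz'))
S=lambda n,u,v,z:(print(n,(q:=onz(f,u,v,z)).round(4)),q)[1]
r=[S('rail far',u,99.5,.03) for u in(320,358)];l=S('rail near',358,172.5,.03);S('near',342,172.5,.03)
S('end far',366,96,.03);S('end near',361.5,176,.03)
A=S('shelf far',298.5,104,.04);B=S('shelf near',298,151,.04);C=S('shelf nearer',298,160,.04)
A1=S('shelfbot',299,120,.026)
d=A-C;print('yaw',np.degrees(np.arctan2(d[1],d[0])))
S('lip end out near',150+560/4,75+390/4,.055);S('backrail far R',150+548/4,75+125/4,.106);S('backrail near R',150+548/4,75+172/4,.106)
S('pad top',335.5,128,.033+.0);S('padc',335.5,138,.033)
R=[S('board R',472,84,.018),S('board R',460,187,.018)];S('far edge L',176,84-2,.018)
E
```

```text
rail far [ 0.5333 -0.0723  0.03  ]
rail far [ 0.5394 -0.1169  0.03  ]
rail near [ 0.4523 -0.1325  0.03  ]
near [ 0.4496 -0.1124  0.03  ]
end far [ 0.5445 -0.1255  0.03  ]
end near [ 0.4485 -0.1377  0.03  ]
shelf far [ 0.5253 -0.0481  0.04  ]
shelf near [ 0.4709 -0.0541  0.04  ]
shelf nearer [ 0.46   -0.0555  0.04  ]
shelfbot [ 0.5061 -0.0505  0.026 ]
yaw 6.476946253869617
lip end out near [ 0.4468 -0.0481  0.055 ]
backrail far R [ 0.5249 -0.0393  0.106 ]
backrail near R [ 0.5138 -0.0406  0.106 ]
pad top [ 0.5034 -0.0954  0.033 ]
padc [ 0.4916 -0.0973  0.033 ]
board R [ 0.5752 -0.2508  0.018 ]
board R [ 0.4486 -0.271   0.018 ]
far edge L [0.5295 0.1011 0.018 ]
```

```bash
python3 -m crank '{"travel":[[1.5,0.1,0],[2.8,0.2,0],[2.8,0.2,-4],[2.8,0.2,-8],[2.8,0.2,-12]],"turn":[[0,0,0],[0,0,0],[0,0,0],[0,0,0],[0,0,0]],"gripper":[1,1,1,1,1]}'
python3 -m crank '{"travel":[[0,0,-3],[0,0,-5.5],[0,0,-7.5],[0,0,-8.5],[0,0,-8.5]],"turn":[[0,0,0],[0,0,0],[0,0,0],[0,0,0],[0,0,0]],"gripper":[1,1,1,1,1]}'
python3 -m crank '{"travel":[[0,0,0],[0,0,0],[0,0,0],[0,0,0],[0,0,0]],"turn":[[0,0,0],[0,0,0],[0,0,0],[0,0,0],[0,0,0]],"gripper":[1,1,1,1,1]}'
```

```text
clock: 5.75
position: [0.4908, -0.071, 0.2001]
tool_rot: [3.142, -0.001, 0.136]
force: [1.5, 0.5, -2.5]
grip_width: 0.0212
finger_force: 49.4
clock: 6.25
position: [0.4902, -0.0709, 0.1155]
tool_rot: [-3.141, 0.002, 0.136]
force: [-0.1, -0.1, -0.2]
grip_width: 0.0216
finger_force: 49.3
clock: 6.75
position: [0.4906, -0.0711, 0.1168]
tool_rot: [3.141, -0.001, 0.135]
force: [0.0, -1.1, -1.7]
grip_width: 0.021
finger_force: 49.3
```

```bash
python3 -m crank '{"travel":[[0,0,-0.3],[0,0,-0.6],[0,0,-0.9],[0,0,-1.1],[0,0,-1.2]],"turn":[[0,0,0],[0,0,0],[0,0,0],[0,0,0],[0,0,0]],"gripper":[1,1,1,1,1]}'
python3 -m crank '{"travel":[[0,0,0],[0,0,0],[0,0,0],[0,0,0],[0,0,0]],"turn":[[0,0,0],[0,0,0],[0,0,0],[0,0,0],[0,0,0]],"gripper":[1,1,1,1,1]}'
```

```text
clock: 7.25
position: [0.4905, -0.071, 0.1044]
tool_rot: [-3.142, 0.0, 0.136]
force: [-6.4, 1.4, 22.3]
grip_width: 0.0216
finger_force: 52.3
clock: 7.75
position: [0.4905, -0.071, 0.1044]
tool_rot: [-3.142, 0.0, 0.135]
force: [0.4, 0.0, -0.1]
grip_width: 0.0213
finger_force: 49.6
```

```bash
python3 -m crank '{"travel":[[-0.05,0.3,0],[-0.1,0.6,0],[-0.13,0.9,0],[-0.16,1.2,0],[-0.16,1.2,0]],"turn":[[0,0,0],[0,0,0],[0,0,0],[0,0,0],[0,0,0]],"gripper":[1,1,1,1,1]}'
python3 -m crank '{"travel":[[-0.02,0.1,0],[-0.04,0.2,0],[-0.05,0.3,0],[-0.05,0.4,0],[-0.05,0.4,0]],"turn":[[0,0,0],[0,0,0],[0,0,0],[0,0,0],[0,0,0]],"gripper":[1,1,1,1,1]}'
python3 -c "
from h import *
f=snap('wrist','w3');g=snap('side','s3')
a=cv2.resize(cv2.imread('pics/s3.png')[160:350,280:420],None,fx=4.2,fy=3.1,interpolation=2)
b=cv2.imread('pics/w3.png');cv2.imwrite('pics/c3.png',np.hstack([cv2.resize(a,(330,400)),b[:, 60:530]]))"
```

```text
clock: 8.25
position: [0.4888, -0.0584, 0.1044]
tool_rot: [-3.141, 0.0, 0.136]
force: [-0.6, 1.7, -0.9]
grip_width: 0.0215
finger_force: 49.6
clock: 8.75
position: [0.4884, -0.0553, 0.1044]
tool_rot: [3.141, 0.0, 0.135]
force: [0.5, -2.0, -1.5]
grip_width: 0.021
finger_force: 49.3
```

View pics/c3.png

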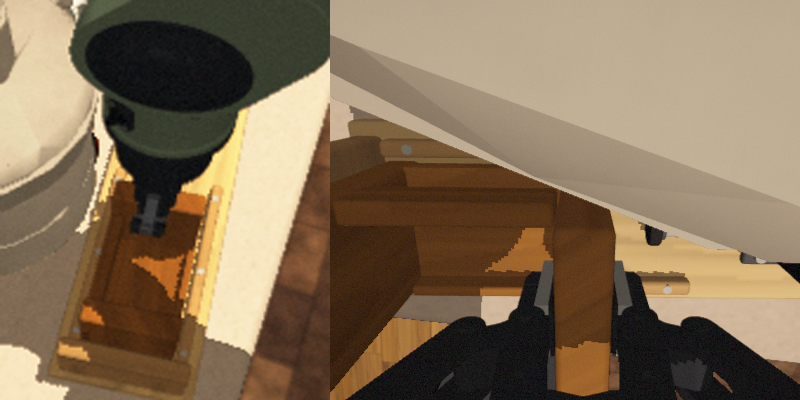

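Panel upright next to the rack, its face almost at the back rail's end (crop 555,190). Push on gently until contact.

```bash
for i in 1 2; do python3 -m crank '{"travel":[[-0.01,0.05,0],[-0.02,0.1,0],[-0.03,0.15,0],[-0.03,0.2,0],[-0.03,0.2,0]],"turn":[[0,0,0],[0,0,0],[0,0,0],[0,0,0],[0,0,0]],"gripper":[1,1,1,1,1]}'; done
```

```text
clock: 9.35
position: [0.4883, -0.0543, 0.1045]
tool_rot: [3.14, -0.0, 0.134]
force: [2.0, -10.8, -1.3]
grip_width: 0.0214
finger_force: 49.2
clock: 9.85
position: [0.4882, -0.0533, 0.1048]
tool_rot: [3.139, -0.001, 0.133]
force: [2.6, -16.3, 0.8]
grip_width: 0.0214
finger_force: 50.3
```

```bash
python3 -m crank '{"travel":[[0.01,-0.1,0],[0.01,-0.1,0],[0.01,-0.1,0],[0.01,-0.1,0],[0.01,-0.1,0]],"turn":[[0,0,0],[0,0,0],[0,0,0],[0,0,0],[0,0,0]],"gripper":[1,1,0.7,0.4,0]}'
python3 -m crank '{"travel":[[0,0,0],[0,0,0],[0,0,2],[0,0,5],[0,0,8]],"turn":[[0,0,0],[0,0,0],[0,0,0],[0,0,0],[0,0,0]],"gripper":[0,0,0,0,0]}'
python3 -m crank '{"travel":[[0,0,4],[0,-2,8],[0.5,-5,12],[-0.5,-8,12],[-1,-11,12]],"turn":[[0,0,0],[0,0,0],[0,0,0],[0,0,0],[0,0,0]],"gripper":[0,0,0,0,0]}'
python3 -m crank '{"travel":[[0,0,0],[0,0,0],[0,0,0],[0,0,0],[0,0,0]],"turn":[[0,0,0],[0,0,0],[0,0,0],[0,0,0],[0,0,0]],"gripper":[0,0,0,0,0]}'
python3 -c "
from h import *
f=snap('wrist','w4');s=bot.observe();print(s['position'],s['tool_rot'])"
```

```text
clock: 10.35
position: [0.4878, -0.0516, 0.1044]
tool_rot: [-3.141, 0.0, 0.136]
force: [0.8, -0.5, 0.2]
grip_width: 0.0537
finger_force: 0.0
clock: 10.85
position: [0.4875, -0.0519, 0.1853]
tool_rot: [-3.141, 0.001, 0.136]
force: [0.5, 0.6, -0.3]
grip_width: 0.0855
finger_force: 0.0
clock: 11.35
position: [0.4777, -0.1632, 0.3056]
tool_rot: [3.141, -0.002, 0.136]
force: [0.7, 0.4, 0.7]
grip_width: 0.0854
finger_force: 0.0
clock: 11.85
position: [0.478, -0.1613, 0.3044]
tool_rot: [-3.141, 0.0, 0.137]
force: [-0.1, -0.3, 0.2]
grip_width: 0.0855
finger_force: 0.0
[ 0.47801596 -0.16153045  0.30442496] [-3.14152106e+00 -1.12064626e-05  1.36423852e-01]
```

View pics/w4.png

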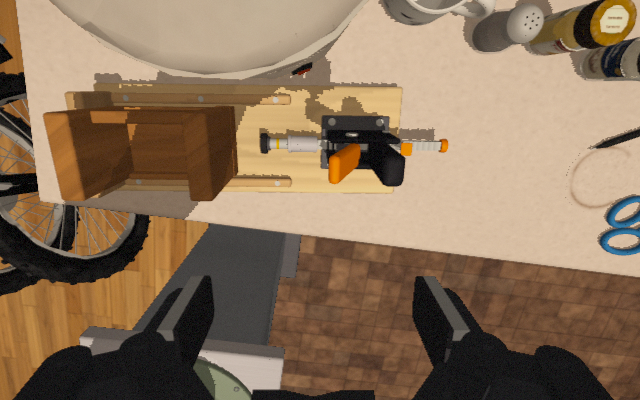

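This view (10th): panel stands at the rack (top face right edge ~(237,107)–(212,198)), pad front at (262,143), yellow band at (275,143), sleeve from ~288; handle top (392,172), trigger tip (343,165). From here I work numerically.

```bash
cat >> h.py <<'E'
O=np.array([.490,-.081]);A=np.radians(7.5);EX=np.array([np.cos(A),np.sin(A)]);EY=np.array([-np.sin(A),np.cos(A)])
def W(x,y,z): return np.r_[O+EX*x+EY*y,z]
def B(p): d=np.asarray(p)[:2]-O;return d@EX*1e3,d@EY*1e3
def rodscan(f,y0,y1,x=0.0,z=.033,step=2):
    for y in range(y0,y1,step):
        u,v=proj(f,W(x,y/1e3,z));r=cv2.getRectSubPix(f['pixels'],(1,1),(u,v))[0,0]
        print(y,(round(u),round(v)),*r,sep=' ',end=' | ')
    print()
E
python3 - <<'E'
from h import *
f=dict(np.load('pics/w4.npz'));a=f['pixels'].astype(int)
rodscan(f,-70,20)
for p in[(237,107),(212,198),(48,113),(63,199)]:print(p,np.round(B(onz(f,*p,.138)),1))
print('handle top pred',proj(f,W(0,-.135,.174)))
m=((a.max(2)<45)).astype(np.uint8);m[:, :372]=0;m[:,412:]=0;m[:148]=0;m[195:]=0
v,u=np.nonzero(m);print('black',u.min(),u.max(),v.min(),v.max())
for r in range(150,190,4):
    uu=np.nonzero(m[r])[0]
    if len(uu):print(r,uu.min(),uu.max(),end=' ; ')
o=((a[...,0]>150)&(a[...,2]<70)&(a[...,1]<150)).astype(np.uint8);o[:, :322]=0;o[:,365:]=0;o[:140]=0;o[190:]=0
v,u=np.nonzero(o);print('\norange',u.min(),u.max(),v.min(),v.max())
k=v>v.max()-4;print('tip front',B(onz(f,u[k].min(),v[k].mean(),.172)),'handle c',B(onz(f,392,176,.174)),'handle edges',B(onz(f,404,178,.174)),B(onz(f,384,178,.174)))
s=bot.observe();print('tcp board',B(s['position']))
E
```

```text
-70 (306, 143) 199 186 175 | -68 (304, 143) 199 184 174 | -66 (303, 143) 199 185 174 | -64 (301, 143) 199 185 174 | -62 (299, 143) 201 186 175 | -60 (297, 143) 200 186 175 | -58 (296, 143) 201 186 176 | -56 (294, 143) 201 187 175 | -54 (292, 143) 201 187 175 | -52 (291, 143) 196 183 172 | -50 (289, 143) 200 186 174 | -48 (287, 143) 164 153 141 | -46 (286, 143) 197 187 172 | -44 (284, 143) 197 187 172 | -42 (282, 143) 197 187 171 | -40 (280, 143) 198 187 171 | -38 (279, 143) 201 179 120 | -36 (277, 143) 220 172 1 | -34 (275, 143) 202 183 142 | -32 (274, 143) 197 187 171 | -30 (272, 143) 198 188 172 | -28 (270, 143) 190 181 165 | -26 (269, 143) 114 105 100 | -24 (267, 143) 76 71 68 | -22 (265, 143) 46 42 38 | -20 (263, 143) 47 43 41 | -18 (262, 142) 48 42 41 | -16 (260, 142) 85 70 54 | -14 (258, 142) 197 161 109 | -12 (257, 142) 210 174 118 | -10 (255, 142) 210 173 116 | -8 (253, 142) 210 173 117 | -6 (251, 142) 210 174 116 | -4 (250, 142) 210 174 118 | -2 (248, 142) 209 173 115 | 0 (246, 142) 210 174 117 | 2 (245, 142) 210 173 117 | 4 (243, 142) 210 173 117 | 6 (241, 142) 209 173 116 
[... 179 characters left out ...]
3.4]
(212, 198) [-35.5  14.8]
(48, 113) [ 39.7 148.1]
(63, 199) [-37.3 152.5]
handle top pred (np.float64(384.59595860853364), np.float64(170.08865825719843))
black 372 404 148 185
150 372 394 ; 154 372 400 ; 158 372 403 ; 162 372 404 ; 166 372 403 ; 170 374 403 ; 174 377 403 ; 178 380 402 ; 182 382 401 ; 
orange 329 359 146 183
tip front (np.float64(-9.926826981447674), np.float64(-91.16620005629375)) handle c (np.float64(-4.77484081926147), np.float64(-141.2568751027318)) handle edges (np.float64(-6.3544094834655835), np.float64(-150.98102924537267)) (np.float64(-6.455486237797084), np.float64(-134.99038030769512))
tcp board (np.float64(-22.392843135856122), np.float64(-78.27726746038238))
```

```bash
python3 - <<'E'
from h import *
f=dict(np.load('pics/w4.npz'));g=cv2.cvtColor(f['pixels'],cv2.COLOR_RGB2GRAY).astype(float)
for r in range(110,198,8):
    row=g[r,195:255];d=np.diff(row);i=int(d.argmax());w=slice(max(i-2,0),i+3);u=195+.5+(np.arange(60)[w]@np.clip(d[w],0,None))/np.clip(d[w],0,None).sum()
    print(r,round(u,1),'bed',np.round(B(onz(f,u,r,.018)),1),'top',np.round(B(onz(f,u,r,.138)),1))
f=dict(np.load('pics/w2.npz'));g=cv2.cvtColor(f['pixels'],cv2.COLOR_RGB2GRAY).astype(float)
print([np.round(B(onz(f,u,r,z)),1) for u,r,z in[(298.6,108,.04),(298.6,150,.04),(298.6,108,.026),(298.6,150,.026)]])
E
```

```text
110 245.6 bed [35.8  1.6] top [ 43.2 -20.6]
118 241.6 bed [26.6  6.9] top [ 36.5 -16.7]
126 237.0 bed [17.2 12.9] top [ 29.8 -12.4]
134 235.6 bed [ 7.7 15.3] top [ 23.  -10.7]
142 236.3 bed [-1.8 15. ] top [ 16.1 -10.9]
150 236.6 bed [-11.6  15.3] top [  9.  -10.7]
158 237.0 bed [-21.5  15.4] top [  1.9 -10.6]
166 237.3 bed [-31.5  15.6] top [ -5.3 -10.5]
174 236.5 bed [-41.7  17.3] top [-12.6  -9.3]
182 227.9 bed [-52.1  28.8] top [-20.1  -1. ]
190 221.1 bed [-62.7  38.2] top [-27.7   5.8]
[array([34.8, 28. ]), array([-14.2,  28.4]), array([34. , 28.5]), array([-16.6,  28.9])]
```

```bash
python3 - <<'E'
from h import *
for n,box in(('top0',(305,212,365,245)),('w2',(400,120,520,190)),('w4',(322,140,412,195)),('s3',None)):
    if not box: continue
    f=dict(np.load(f'pics/{n}.npz'));a=f['pixels'].astype(int);x0,y0,x1,y1=box;s=a[y0:y1,x0:x1]
    o=(s[...,0]>150)&(s[...,2]<70)&(s[...,1]<150)&(s[...,0]>1.5*s[...,1]);k=s.max(2)<50
    n_,l,st,_=cv2.connectedComponentsWithStats(o.astype(np.uint8));i=1+st[1:,4].argmax();v,u=np.nonzero(l==i);u=u+x0;v=v+y0
    print(n,'orange u',u.min(),u.max(),'v',v.min(),v.max())
    for z in(.165,.17):
        e=np.array([B(onz(f,p,q,z)) for p,q in zip(u,v)]);print('  y max',e[:,1].max().round(1),'x range',e[:,0].min().round(1),e[:,0].max().round(1))
    n_,l,st,_=cv2.connectedComponentsWithStats(k.astype(np.uint8));i=1+st[1:,4].argmax();v,u=np.nonzero(l==i);u=u+x0;v=v+y0
    for z in(.15,.174):
        e=np.array([B(onz(f,p,q,z)) for p,q in zip(u,v)]);print('  black z',z,'y min',np.sort(e[:,1])[:3].round(1),'x',e[:,0].min().round(1),e[:,0].max().round(1))
E
```

```text
top0 orange u 316 331 v 224 234
  y max -92.0 x range -18.8 7.3
  y max -92.1 x range -19.0 6.9
  black z 0.15 y min [-157.7 -157.3 -156.9] x -22.9 8.7
  black z 0.174 y min [-156.4 -156.  -155.6] x -23.7 7.1
w2 orange u 431 444 v 139 174
  y max -91.5 x range -13.3 17.0
  y max -89.8 x range -12.1 17.7
  black z 0.15 y min [-161.9 -161.9 -161.8] x -18.5 27.9
  black z 0.174 y min [-148.7 -148.7 -148.6] x -12.7 30.3
w4 orange u 329 359 v 146 183
  y max -91.1 x range -13.3 17.5
  y max -90.9 x range -11.9 18.3
  black z 0.15 y min [-156.3 -156.2 -156.2] x -18.8 20.4
  black z 0.174 y min [-150.  -149.9 -149.9] x -12.2 23.8
```

Three views agree: trigger tip front at board y ≈ −91, handle back ≈ −150 (x ≈ 0). Descend over them, centred at −120.

```bash
python3 -m crank '{"travel":[[1.5,-2,0],[2.8,-3.8,0],[2.8,-3.8,-4],[2.8,-3.8,-8],[2.8,-3.8,-10]],"turn":[[0,0,0],[0,0,0],[0,0,0],[0,0,0],[0,0,0]],"gripper":[0,0,0,0,0]}' 25
python3 -m crank '{"travel":[[0,0,-1.5],[0,0,-3],[0,0,-5],[0,0,-7],[0,0,-7.3]],"turn":[[0,0,0],[0,0,0],[0,0,0],[0,0,0],[0,0,0]],"gripper":[0,0,0,0,0]}'
python3 -m crank '{"travel":[[0,0,0],[0,0,0],[0,0,0],[0,0,0],[0,0,0]],"turn":[[0,0,0],[0,0,0],[0,0,0],[0,0,0],[0,0,0]],"gripper":[0,0,0,0,0]}'
python3 - <<'E'
from h import *
f=snap('wrist','w5');s=bot.observe();print(s['position'],s['tool_rot'],B(s['position']))
rodscan(f,-60,24)
E
```

```text
clock: 12.4
position: [0.5048, -0.1994, 0.2015]
tool_rot: [-3.14, 0.003, 0.136]
force: [-0.4, 0.4, -0.3]
grip_width: 0.0853
finger_force: 0.0
clock: 12.9
position: [0.505, -0.1994, 0.1296]
tool_rot: [-3.14, 0.003, 0.136]
force: [-0.1, -0.5, -0.6]
grip_width: 0.0855
finger_force: 0.0
clock: 13.4
position: [0.506, -0.2001, 0.1319]
tool_rot: [3.141, -0.001, 0.135]
force: [0.3, -0.2, 0.7]
grip_width: 0.0855
finger_force: 0.0
[ 0.505986   -0.20009897  0.13177205] [ 3.14141890e+00 -4.54356344e-04  1.35420848e-01] (np.float64(0.30370632613519777), np.float64(-120.16665448637009))
-60 (230, 210) 183 170 160 | -58 (227, 210) 184 171 161 | -56 (225, 209) 186 172 163 | -54 (222, 209) 186 173 162 | -52 (219, 209) 187 173 163 | -50 (216, 209) 171 157 148 | -48 (214, 209) 190 176 165 | -46 (211, 209) 164 152 140 | -44 (208, 209) 183 173 156 | -42 (205, 209) 182 172 156 | -40 (203, 209) 181 173 157 | -38 (200, 209) 168 159 143 | -36 (197, 209) 127 95 18 | -34 (194, 209) 136 102 14 | -32 (192, 209) 115 109 98 | -30 (189, 209) 118 110 99 | -28 (186, 209) 118 110 100 | -26 (183, 209) 99 93 82 | -24 (181, 209) 52 49 46 | -22 (178, 209) 43 41 42 | -20 (175, 209) 23 22 20 | -18 (173, 209) 23 19 17 | -16 (170, 209) 24 24 24 | -14 (167, 209) 23 22 20 | -12 (164, 209) 114 89 59 | -10 (162, 209) 128 100 65 | -8 (159, 209) 128 101 64 | -6 (156, 209) 129 103 66 | -4 (153, 209) 128 102 62 | -2 (151, 209) 129 104 66 | 0 (148, 209) 131 102 65 | 2 (145, 209) 128 102 64 | 4 (142, 209) 131 101 67 | 6 (140, 209) 131 104 68 | 8 (137, 209) 72 45 24 | 10 (134, 209) 71 44 21 | 12 (131, 209) 65 39 18 | 14 (129, 209) 70 41 21 | 16 (126, 209) 67 41 16 | 18 (123, 209) 73 47 29 | 20 (120, 209) 80 49 23 | 22 (118, 209) 63 37 19 |
```

```bash
python3 -m crank '{"travel":[[0.04,-0.3,0],[0.08,-0.6,0],[0.12,-0.9,0],[0.16,-1.2,0],[0.18,-1.4,0]],"turn":[[0,0,0],[0,0,0],[0,0,0],[0,0,0],[0,0,0]],"gripper":[0.1,0.2,0.3,0.4,0.45]}' 25
python3 -m crank '{"travel":[[0,0,0],[0,0,0],[0,0,0],[0,0,0],[0,0,0]],"turn":[[0,0,0],[0,0,0],[0,0,0],[0,0,0],[0,0,0]],"gripper":[0.5,0.55,1,1,1]}' 30
python3 -m crank '{"travel":[[0,0,0],[0,0,0],[0,0,0],[0,0,0],[0,0,0]],"turn":[[0,0,0],[0,0,0],[0,0,0],[0,0,0],[0,0,0]],"gripper":[1,1,1,1,1]}'
python3 - <<'E'
from h import *
f=snap('wrist','w6');s=bot.observe();print(s['position'],B(s['position']))
rodscan(f,-60,24)
E
```

```text
clock: 13.95
position: [0.5077, -0.214, 0.1314]
tool_rot: [-3.141, 0.0, 0.136]
force: [-0.6, 6.0, 3.4]
grip_width: 0.0472
finger_force: 2.6
clock: 14.45
position: [0.5081, -0.2162, 0.132]
tool_rot: [3.139, -0.001, 0.134]
force: [1.9, -9.4, 5.7]
grip_width: 0.0303
finger_force: 37.6
clock: 14.95
position: [0.5081, -0.2162, 0.132]
tool_rot: [3.139, -0.001, 0.134]
force: [2.1, -9.1, 6.4]
grip_width: 0.0304
finger_force: 37.6
[ 0.50807298 -0.21621385  0.1319847 ] (np.float64(0.26941116513972196), np.float64(-136.41606872950803))
-60 (208, 210) 175 161 151 | -58 (205, 210) 177 163 152 | -56 (202, 210) 176 162 152 | -54 (199, 210) 174 161 150 | -52 (197, 210) 145 132 125 | -50 (194, 210) 112 102 93 | -48 (191, 210) 110 99 94 | -46 (188, 210) 113 102 95 | -44 (186, 210) 102 93 87 | -42 (183, 210) 115 105 97 | -40 (180, 210) 112 103 94 | -38 (177, 210) 112 105 94 | -36 (175, 210) 114 107 96 | -34 (172, 210) 111 105 94 | -32 (169, 210) 113 106 95 | -30 (166, 210) 126 94 15 | -28 (164, 209) 130 96 17 | -26 (161, 209) 109 103 93 | -24 (158, 209) 110 104 93 | -22 (155, 209) 111 104 93 | -20 (153, 209) 83 76 70 | -18 (150, 209) 45 43 40 | -16 (147, 209) 37 34 36 | -14 (144, 209) 23 24 20 | -12 (142, 209) 22 19 15 | -10 (139, 209) 22 17 22 | -8 (136, 209) 20 23 21 | -6 (133, 209) 103 81 52 | -4 (131, 209) 124 97 62 | -2 (128, 209) 123 96 62 | 0 (125, 209) 124 96 59 | 2 (122, 209) 125 98 63 | 4 (120, 209) 125 99 64 | 6 (117, 209) 115 88 55 | 8 (114, 209) 62 36 16 | 10 (111, 209) 64 38 16 | 12 (109, 209) 61 35 13 | 14 (106, 209) 65 43 23 | 16 (103, 209) 65 39 21 | 18 (100, 209) 67 40 20 | 20 (98, 209) 65 38 16 | 22 (95, 209) 72 43 20 |
```

Full squeeze works (rod +6 mm). Pump twice.

```bash
python3 -m crank '{"travel":[[-0.04,0.3,0],[-0.1,0.7,0],[-0.16,1.2,0],[-0.16,1.2,0],[-0.16,1.2,0]],"turn":[[0,0,0],[0,0,0],[0,0,0],[0,0,0],[0,0,0]],"gripper":[0.4,0.2,0.03,0.03,0.03]}' 30
python3 -m crank '{"travel":[[0.06,-0.5,0],[0.12,-0.9,0],[0.18,-1.35,0],[0.18,-1.35,0],[0.18,-1.35,0]],"turn":[[0,0,0],[0,0,0],[0,0,0],[0,0,0],[0,0,0]],"gripper":[0.2,0.4,1,1,1]}' 30
python3 - <<'E'
from h import *
f=snap('wrist','w7');s=bot.observe();print(s['position'],B(s['position']))
rodscan(f,-50,16)
E
python3 -m crank '{"travel":[[-0.04,0.3,0],[-0.1,0.7,0],[-0.16,1.2,0],[-0.16,1.2,0],[-0.16,1.2,0]],"turn":[[0,0,0],[0,0,0],[0,0,0],[0,0,0],[0,0,0]],"gripper":[0.4,0.2,0.03,0.03,0.03]}' 30
python3 -m crank '{"travel":[[0.06,-0.5,0],[0.12,-0.9,0],[0.16,-1.2,0],[0.16,-1.2,0],[0.16,-1.2,0]],"turn":[[0,0,0],[0,0,0],[0,0,0],[0,0,0],[0,0,0]],"gripper":[0.2,0.4,1,1,1]}' 30
python3 - <<'E'
from h import *
f=snap('wrist','w8');s=bot.observe();print(s['position'],B(s['position']))
rodscan(f,-50,16)
E
```

```text
clock: 15.5
position: [0.5061, -0.2019, 0.1315]
tool_rot: [3.142, -0.0, 0.136]
force: [0.2, 0.2, -0.1]
grip_width: 0.0829
finger_force: 0.0
clock: 16.0
position: [0.508, -0.2162, 0.1316]
tool_rot: [3.141, -0.0, 0.134]
force: [-0.3, 0.1, 4.3]
grip_width: 0.0302
finger_force: 30.5
[ 0.50802504 -0.21619806  0.13162923] (np.float64(0.22394305125119848), np.float64(-136.39416565619086))
-50 (194, 209) 109 99 93 | -48 (191, 209) 111 101 95 | -46 (189, 209) 111 101 94 | -44 (186, 209) 108 97 91 | -42 (183, 209) 111 100 95 | -40 (180, 209) 111 100 94 | -38 (178, 209) 110 100 94 | -36 (175, 209) 114 104 96 | -34 (172, 209) 118 105 97 | -32 (169, 209) 113 105 94 | -30 (167, 209) 111 105 93 | -28 (164, 209) 112 104 94 | -26 (161, 209) 111 104 93 | -24 (158, 209) 116 96 56 | -22 (156, 209) 129 93 0 | -20 (153, 209) 113 107 94 | -18 (150, 209) 111 105 95 | -16 (147, 209) 112 104 93 | -14 (145, 209) 108 100 90 | -12 (142, 209) 37 35 32 | -10 (139, 209) 46 42 43 | -8 (136, 209) 24 20 19 | -6 (134, 209) 24 23 22 | -4 (131, 209) 27 21 22 | -2 (128, 209) 24 20 23 | 0 (125, 209) 41 32 24 | 2 (123, 209)
[... 725 characters left out ...]
209) 112 100 94 | -36 (175, 209) 111 100 94 | -34 (172, 209) 112 100 94 | -32 (169, 209) 110 99 91 | -30 (167, 209) 104 95 87 | -28 (164, 209) 113 102 96 | -26 (161, 209) 110 102 91 | -24 (158, 209) 110 104 92 | -22 (156, 209) 111 105 93 | -20 (153, 209) 112 103 94 | -18 (150, 209) 110 102 86 | -16 (147, 209) 131 94 0 | -14 (145, 209) 120 99 62 | -12 (142, 209) 111 103 93 | -10 (139, 209) 110 103 91 | -8 (136, 209) 113 104 94 | -6 (134, 209) 53 49 47 | -4 (131, 209) 43 40 39 | -2 (128, 209) 17 11 17 | 0 (125, 209) 24 22 21 | 2 (123, 209) 23 21 16 | 4 (120, 209) 26 22 19 | 6 (117, 209) 26 23 22 | 8 (114, 209) 58 32 18 | 10 (112, 209) 63 33 9 | 12 (109, 209) 61 37 16 | 14 (106, 209) 69 44 24 |
```

Advancing 6.5 mm per pump (band −35→−16). Two more to reach the panel.

```bash
for i in 1 2; do python3 -m crank '{"travel":[[-0.04,0.3,0],[-0.1,0.7,0],[-0.16,1.2,0],[-0.16,1.2,0],[-0.16,1.2,0]],"turn":[[0,0,0],[0,0,0],[0,0,0],[0,0,0],[0,0,0]],"gripper":[0.4,0.2,0.03,0.03,0.03]}' 30 | grep width
python3 -m crank '{"travel":[[0.06,-0.5,0],[0.12,-0.9,0],[0.16,-1.2,0],[0.16,-1.2,0],[0.16,-1.2,0]],"turn":[[0,0,0],[0,0,0],[0,0,0],[0,0,0],[0,0,0]],"gripper":[0.2,0.4,1,1,1]}' 30 | grep -v rot; done
cat >> h.py <<'E'
def rod(f,y0,y1,n):
    a=f['pixels'].astype(np.float32)
    for y in range(y0,y1):
        uv=np.array([[proj(f,W(x,y/1e3,.037)) for x in np.linspace(-.002,.004,7)]],np.float32)
        c=cv2.remap(a,uv,None,1)[0].mean(0);print(y,int(c.sum()),f'{c[2]/c[0]:.2f}',end='|')
    print('\n')
E
python3 - <<'E'
from h import *
rod(dict(np.load('pics/w7.npz')),-50,4,0);rod(dict(np.load('pics/w8.npz')),-42,9,0)
f=snap('wrist','w9');rod(f,-35,16,0)
E
```

```text
grip_width: 0.0825
clock: 18.1
position: [0.508, -0.2162, 0.1316]
force: [-0.6, 1.0, 4.8]
grip_width: 0.0303
finger_force: 31.3
grip_width: 0.0828
clock: 19.1
position: [0.508, -0.2162, 0.1316]
force: [-1.4, 1.0, 4.5]
grip_width: 0.0302
finger_force: 31.3
-50 308 0.85|-49 309 0.85|-48 307 0.85|-47 308 0.84|-46 307 0.85|-45 308 0.85|-44 307 0.85|-43 307 0.85|-42 307 0.85|-41 308 0.84|-40 303 0.85|-39 292 0.84|-38 301 0.84|-37 313 0.84|-36 313 0.84|-35 305 0.84|-34 305 0.84|-33 306 0.84|-32 305 0.83|-31 305 0.83|-30 305 0.83|-29 304 0.83|-28 304 0.84|-27 303 0.81|-26 269 0.49|-25 228 0.08|-24 223 0.02|-23 250 0.26|-22 298 0.75|-21 305 0.84|-20 305 0.84|-19 306 0.83|-18 303 0.84|-17 300 0.83|-16 281 0.83|-15 167 0.83|-14 110 0.89|-13 129 0.90|-12 121 0.91|-11 80 0.90|-10 48 0.83|-9 52 0.88|-8 67 0.87|-7 64 0.83|-6 59 0.69|-5 63 0.89|-4 63 0.84|-3 64 0.78|-2 140 0.56|-1 253 0.51|0 277 0.49|1 277 0.50|2 275 0.50|3 275 0.50|

-42 306 0.85|-41 309 0.85|-40 306 0.85|-39 309 0.85|-38 307 0.85|-37 308 0.85|-36 309 0.85|-35 306 0.84|-34 304 0.84|-33 297 0.84|-32 282 0.84|-31 312 0.84|-30 312 0.
[... 383 characters left out ...]
.86|2 66 0.84|3 64 0.83|4 66 0.72|5 86 0.41|6 114 0.29|7 120 0.27|8 118 0.25|

-35 306 0.85|-34 305 0.84|-33 303 0.85|-32 303 0.85|-31 303 0.85|-30 303 0.85|-29 303 0.85|-28 301 0.85|-27 303 0.85|-26 306 0.85|-25 303 0.85|-24 305 0.84|-23 303 0.84|-22 305 0.85|-21 304 0.84|-20 296 0.85|-19 282 0.84|-18 301 0.84|-17 309 0.85|-16 310 0.85|-15 301 0.84|-14 300 0.83|-13 299 0.83|-12 301 0.83|-11 299 0.84|-10 300 0.83|-9 299 0.83|-8 298 0.82|-7 287 0.72|-6 256 0.38|-5 217 0.00|-4 228 0.08|-3 266 0.43|-2 298 0.79|-1 300 0.84|0 300 0.83|1 301 0.83|2 299 0.83|3 293 0.83|4 236 0.85|5 135 0.85|6 116 0.87|7 124 0.87|8 112 0.87|9 68 0.91|10 49 0.91|11 51 0.89|12 63 0.83|13 60 0.87|14 63 0.93|15 69 0.86|
```

Separation ring–band still 14.4: free, pad about at the panel. Pump again.

```bash
python3 -m crank '{"travel":[[-0.04,0.3,0],[-0.1,0.7,0],[-0.16,1.2,0],[-0.16,1.2,0],[-0.16,1.2,0]],"turn":[[0,0,0],[0,0,0],[0,0,0],[0,0,0],[0,0,0]],"gripper":[0.4,0.2,0.03,0.03,0.03]}' 30 | grep width
python3 -m crank '{"travel":[[0.06,-0.5,0],[0.12,-0.9,0],[0.16,-1.2,0],[0.16,-1.2,0],[0.16,-1.2,0]],"turn":[[0,0,0],[0,0,0],[0,0,0],[0,0,0],[0,0,0]],"gripper":[0.2,0.4,1,1,1]}' 30 | grep -v rot
python3 - <<'E'
from h import *
f=snap('wrist','w10');rod(f,-22,16,0)
E
```

```text
grip_width: 0.0829
clock: 20.15
position: [0.5081, -0.2162, 0.1317]
force: [0.0, -0.2, 5.0]
grip_width: 0.0301
finger_force: 31.8
-22 304 0.85|-21 303 0.85|-20 304 0.85|-19 305 0.85|-18 304 0.85|-17 302 0.84|-16 300 0.84|-15 303 0.84|-14 305 0.85|-13 285 0.84|-12 283 0.84|-11 306 0.85|-10 310 0.85|-9 304 0.84|-8 301 0.84|-7 299 0.82|-6 279 0.67|-5 236 0.22|-4 218 0.00|-3 233 0.12|-2 275 0.52|-1 300 0.82|0 301 0.83|1 299 0.83|2 299 0.83|3 299 0.83|4 289 0.82|5 223 0.83|6 112 0.87|7 120 0.89|8 120 0.87|9 97 0.87|10 61 0.88|11 42 0.82|12 59 0.83|13 68 0.92|14 59 0.93|15 67 0.90|
```

Compressed ≈5.9 mm. One more pump.

```bash
python3 -m crank '{"travel":[[-0.04,0.3,0],[-0.1,0.7,0],[-0.16,1.2,0],[-0.16,1.2,0],[-0.16,1.2,0]],"turn":[[0,0,0],[0,0,0],[0,0,0],[0,0,0],[0,0,0]],"gripper":[0.4,0.2,0.03,0.03,0.03]}' 35 | grep width
python3 -m crank '{"travel":[[0.06,-0.5,0],[0.12,-0.9,0],[0.16,-1.2,0],[0.16,-1.2,0],[0.16,-1.2,0]],"turn":[[0,0,0],[0,0,0],[0,0,0],[0,0,0],[0,0,0]],"gripper":[0.2,0.4,1,1,1]}' 35 | grep -v rot
python3 - <<'E'
from h import *
f=snap('wrist','w11');rod(f,-18,16,0);rodscan(f,10,30)
g=cv2.cvtColor(f['pixels'],cv2.COLOR_RGB2GRAY).astype(float)
E
```

```text
grip_width: 0.0829
clock: 21.2
position: [0.5082, -0.2163, 0.1318]
force: [-0.4, 1.4, 6.3]
grip_width: 0.0299
finger_force: 38.3
-18 300 0.84|-17 301 0.84|-16 302 0.84|-15 303 0.84|-14 300 0.85|-13 300 0.85|-12 301 0.85|-11 301 0.84|-10 301 0.84|-9 299 0.84|-8 302 0.84|-7 296 0.85|-6 282 0.84|-5 294 0.85|-4 310 0.85|-3 306 0.84|-2 299 0.84|-1 300 0.83|0 299 0.84|1 300 0.84|2 298 0.83|3 299 0.83|4 290 0.83|5 224 0.83|6 122 0.87|7 120 0.89|8 124 0.89|9 100 0.90|10 63 0.97|11 47 0.74|12 46 0.75|13 55 0.88|14 54 0.84|15 60 0.77|

10 (112, 209) 48 42 39 | 12 (109, 209) 30 28 29 | 14 (106, 209) 22 19 13 | 16 (103, 209) 19 17 14 | 18 (101, 209) 21 20 16 | 20 (98, 209) 23 17 18 | 22 (95, 209) 63 40 26 | 24 (92, 209) 64 38 20 | 26 (90, 209) 65 39 18 | 28 (87, 209) 63 36 11 |
```

Ring at −6, pad rear unchanged at 5: compressed ≈12.4 mm and the band has just vanished, so it is halfway. Hold briefly and hand in.

```bash
python3 -m crank '{"travel":[[0,0,0],[0,0,0],[0,0,0],[0,0,0],[0,0,0]],"turn":[[0,0,0],[0,0,0],[0,0,0],[0,0,0],[0,0,0]],"gripper":[1,1,1,1,1]}'
python3 -c "
from workcell import bot
print(bot.job_done())"
```

```text
clock: 21.75
position: [0.5082, -0.2162, 0.1318]
tool_rot: [3.141, -0.001, 0.134]
force: [0.4, 0.1, 6.2]
grip_width: 0.0301
finger_force: 38.3
the job is handed in; nothing more can be done
None
```

I handed in the job at 21.8 s with the panel home on the shelf within about 1 mm, the pad pushed back about 12.4 of 24 mm, and the trigger still squeezed; the hand-in call returned no verdict.

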